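# Load a pipette tip box through the spring gate of the loading lane

### The job

Take the pipette tip box that stands on the bench beside the loading lane, set it upright and lengthwise in the open front part of the lane, and push it along the lane floor through the sprung two-leaf gate until it is fully home against the back stop and the gate has closed behind it. Leave the amber bottle and the roll of tape where they stand.

Things in the scene. Friction and masses are not known exactly. Their poses are not given: they have to be found in the camera images.
- tip_box: Loose pipette tip box, blue with a clear lid fixed shut: 66 mm wide (own x, -32 to +34), 118 long (own y), 71 high, about 0.2 kg. Origin: centre of its underside, z up. Stands upright on the bench left or right of the lane, its length within 0.8 rad of straight away from the robot. Grip it across the 66 mm width; either end may go first.
- lane: Loading lane fixed to the bench: aluminium plate 323 x 116 mm, two white rails, an upright stop at its far end, open above all along. Origin: bench level, on the centre line, in the plane of the shut gate. x: along the lane, inwards, away from the robot; y left; z up. Floor at z = 6 mm. Rails: inner faces at y = -38 and +38, tops at z = 18, x = -145 to +170. Gate posts: |y| 44 to 58, tops at z = 60.
- lane_front (a point): Point on the lane floor, centre line, 74 mm before the gate: middle of the open front part, where the box can be set down lengthwise between the rails (5 mm play each side) with its leading end 15 mm before the gate. Axes as the lane's. The front end of the lane is open, without a wall.
- lane_stop (a point): Point on the lane floor, centre line, at the face of the back stop, 170 mm past the gate. Axes as the lane's. The stop is an aluminium plate 100 mm wide, top 56 mm above the bench. The centre of a box fully home is 59 mm before this point, its rear end 52 mm past the gate. Fingers that push the box may follow it through the gate and be lifted straight out behind it.
- gate_left (a joint): Left gate leaf, a dark steel plate 42 mm long, 4 thick, upright hinge at lane x = 0, y = +43, reaching to mid-lane; 20 to 54 mm above the bench. 0 = shut, across the lane; up to 1.5 rad open, inwards (lane +x) only. A light spring (0.025 N m shut, 0.06 open: 1 to 2 N at the tip) shuts it. The box's rear must be 45 mm past the gate before it can shut.
- gate_right (a joint): Right gate leaf, the mirror image on the other post: hinge at lane x = 0, y = -43; 0 = shut, up to 1.5 rad open, inwards only, with the same spring.
- amber_bottle: Bystander: brown bottle with a cap, 64 mm across, 134 high, standing loose on the other side of the lane from the tip box. Origin: centre of its underside.
- tape: Bystander: roll of off-white label tape, 62 mm across, 18 high, lying loose left of the lane's far part. Origin: centre of its underside.
There are look-alikes about, which are no part of the job. What is shaped like the tip_box but green is not meant.

How it is judged:
By the outcome, as a careful person would: the job done as asked, in the order asked, and still so for the second after the job is handed in, with the robot touching nothing.
It also fails if it takes over 56 s, if anything falls off the work surface, if the arm or the gripper's body presses on something with over 40 N, if the wrist force passes 120 N, or if a joint passes its speed limit or range.

### The arm

A 6-joint arm with a two-finger parallel gripper is mounted at the origin on a cart in front of the work surface, level with it; the furniture and walls round the work are solid. World frame = base frame: x ahead of the robot, y to its left, z up, the work surface at z = 0. Lengths are in m, angles in degrees, forces in N, time in s.
With the tool pointing down it reaches from about 0.4 to 0.825 m from the base axis. Payload 7 kg.
Tool frame: the origin (TCP) lies at the very end of the fingers, on their centre line; the grasp point (between the pads) lies 19 mm behind it; x points along the fingers, y is the direction in which the jaws open and shut, and the axes are right-handed (so a half turn about x gives the same grasp; the last joint's range is limited). The gripper opens to 88 mm and grips with 3 to 60 N. Pads are 19 mm wide; open, the fingers measure 130 mm over their backs; the gripper's body (78 mm by 193 mm) begins 47 mm behind the grasp point.
Start: joints at [-51.618, 20.546, 0.682, 0, -70.136, -16.507], TCP at [0.251, -0.626, 0.227] pointing down, gripper open.
Joint ranges: [-176.03, 176.03], [-82.01, 121.73], [-58.28, 71.71], [-173.87, 95.51], [-174.79, -0.11], [-173.66, 173.66]. Speed limits (degrees/s): [136.94, 136.94, 172.46, 180, 180, 180].

### API

Orientations are given as [roll, pitch, yaw] about the fixed x, y, z axes, in that order (R = Rz(yaw) Ry(pitch) Rx(roll)).
In Python, from plant import monitor, eyes, ticket gives the robot as it stands. The module is installed in compiled form; this text tells all that it offers.
- The arm moves only by the shell command python3 -m crank 'ROWS'. ROWS is JSON, a list of rows, each an object with "linear": the shift along the world's x, y, z in units of 60 mm (1.0 is 60 mm), a list of three; "rot": the turn, a rotation vector about the world's x, y, z in units of 5 degrees (1.0 is 5 degrees), a list of three; "hand": the opening, from 0 (shut) to 1 (fully open). In form: [{"linear": [tx, ty, tz], "rot": [ax, ay, az], "hand": hand}, ...]. A call has 1 to 20 rows; each row shifts and turns the pose as measured when the row begins; what a row does not reach is not made up. A row lasts 1/8 s, in which the tool goes at most 62.5 mm and 10.7 degrees, less where a joint would pass 70% of its speed; a pose out of reach is approached as far as the arm can. A call is refused whole if a number of a shift passes 1 or a number of a turn 1, either way. A call with a gripper value outside its range is refused whole. The fingers move at their own pace and stop on an object; the grip force is fixed at half the most. Time passes only in rows, so rows that do not move let the fingers close. It gives the time, the measured TCP pose, the force and the opening at its end, in the units of the state.
- monitor.get_obs(): the state, without advancing time (a new reading comes with each control period).
- eyes.snapshot(name): name is "side" or "top"; returns a dict with "image" (420x560x3 uint8, red, green, blue), "depth" (420x560 float32, m along the optical axis (not along the pixel's ray), 0 where there is no reading), "K" (3x3 intrinsics, pixels), "k1" (the pictures are not rectified: a ray, as slopes to the right and down, at radius r is drawn at 1 + k1 r^2 times it, then the intrinsics apply), "camera_from_world" (4x4, takes a point from world to camera coordinates). Camera axes: x right, y up, looking along -z (the intrinsics and any distortion apply to the point x, -y, -z); pixel columns grow to the right and rows downward; lengths in m; the calibration is good to about 2 mm. A picture is of the moment at which its call begins.
- ticket.close_job(): hands the job in, once; it reports no verdict.
The state is a dict: "clock": time; "joint_pos": joint angles; "qvel": joint speeds; "tau": joint torques, N m; "tool_pos": TCP position; "orientation": TCP orientation; "force": force on the tool from outside, world axes, zero at the start; "moment": the same for the moment, N m; "opening": finger opening in m.
Only numpy, scipy, OpenCV 4.12 (cv2) and the standard library are available. Lean on these libraries where they do the work, as an engineer would, in place of code of your own. Each camera call takes 0.05 s, during which the arm holds its last target.

## Working session

There is one attempt and no reset: what is moved stays moved. The work goes in short steps, Python scripts to look and compute and a shell command to move; the robot and the scene stay as the last step left them, time stands still between calls to the robot, and variables do not carry over. Pictures are saved under pics/ and viewed, and the job is handed in when it is done.

```bash
mkdir -p pics; ls; python3 - <<'E'
from plant import monitor, eyes
import cv2
print(monitor.get_obs())
for n in("side","top"):
    s=eyes.snapshot(n); cv2.imwrite(f"pics/{n}0.png",s["image"][:,:,::-1]); print(n,s["K"],s["k1"],s["camera_from_world"])
E
```

```text
pics
{'clock': 0.0, 'joint_pos': array([-5.16185642e+01,  2.05916950e+01,  6.33782583e-01, -2.04553754e-02,
       -7.01334516e+01, -1.65072714e+01]), 'qvel': array([ 0.04250384, -0.05538044, -0.02532785, -0.04544395, -0.03740568,
        0.01877203]), 'tau': array([ 1.01296533e-03, -5.82719600e+01,  2.93048805e+01,  6.99729055e+00,
        6.71991846e-03, -1.97855657e-04]), 'tool_pos': array([ 0.25129171, -0.62596739,  0.22561874]), 'orientation': array([ 94.62333192,  89.90663372, 116.49052961]), 'force': array([ 0.1914502 , -0.3911827 ,  0.18111374]), 'moment': array([-0.00727963,  0.03330471, -0.03463547]), 'opening': 0.08716228954714209}
side [[428.88623699   0.         275.82993488]
 [  0.         428.88623699 214.39691768]
 [  0.           0.           1.        ]] 0.04485695009677013 [[ 0.9998549  -0.00656701 -0.01571801 -0.54955885]
 [ 0.01629517  0.63764082  0.77016145 -0.09308555]
 [ 0.00496479 -0.77030582  0.63765531 -0.95463258]
 [ 0.          0.          0.          1.        ]]
top [[476.52472864   0.         280.30866877]
 [  0.         476.52472864 207.92811191]
 [  0.           0.           1.        ]] -0.16199714070684917 [[ 0.01261732 -0.99988234 -0.00872395  0.04921327]
 [ 0.99803063  0.01205686  0.06155881 -0.55407568]
 [-0.06144639 -0.00948348  0.99806533 -1.43639145]
 [ 0.          0.          0.          1.        ]]
```

View pics/top0.png

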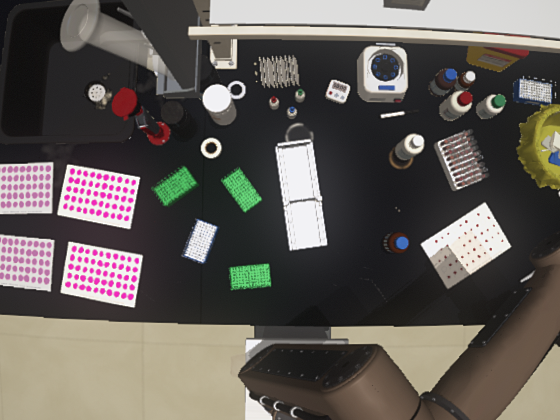

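View pics/side0.png

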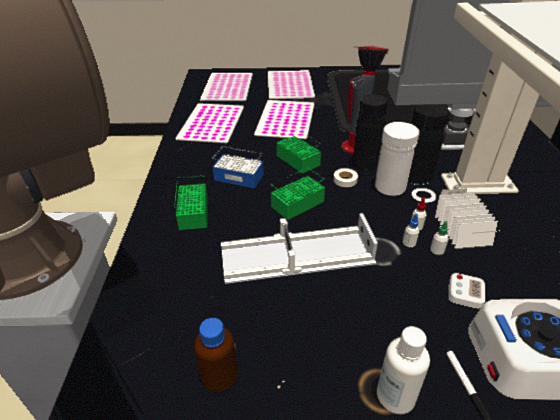

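The blue box with the white top is at top (200,241) and side (239,168). Candidates that could be confused with it are the green boxes at top (175,186), (241,190) and (250,277), and the blue rack far right at (535,92). The first is the tip box: blue, left of the lane, and the bottle is on the right at (397,243). The lane runs from top (307,247) to (295,142), with the gate near (304,200). Next I'll measure and take a close crop.

```bash
cat > h.py <<'E'
import numpy as np, cv2
from plant import monitor, eyes
def norm(s,uv):
    uv=np.atleast_2d(np.asarray(uv,float)); K=s["K"]
    d=(uv-[K[0,2],K[1,2]])/[K[0,0],K[1,1]]
    u=d.copy()
    for _ in range(20): u=d/(1+s["k1"]*(u**2).sum(1,keepdims=True))
    return u
def ray(s,uv):
    u=norm(s,uv); M=s["camera_from_world"]; R=M[:3,:3]
    d=np.c_[u[:,0],-u[:,1],-np.ones(len(u))]@R
    return -R.T@M[:3,3], d
def plane(s,uv,z):
    o,d=ray(s,uv); return o+d*((z-o[2])/d[:,2])[:,None]
def pts(s,uv):
    uv=np.atleast_2d(uv).astype(int); o,d=ray(s,uv); return o+d*s["depth"][uv[:,1],uv[:,0]][:,None]
def proj(s,P):
    M=s["camera_from_world"]; c=np.atleast_2d(P)@M[:3,:3].T+M[:3,3]
    n=np.c_[c[:,0]/-c[:,2],-c[:,1]/-c[:,2]]; n=n*(1+s["k1"]*(n**2).sum(1,keepdims=True))
    return n*[s["K"][0,0],s["K"][1,1]]+[s["K"][0,2],s["K"][1,2]]
def cloud(s):
    v,u=np.nonzero(s["depth"]>0); uv=np.c_[u,v]; return uv,pts(s,uv)
def cover(s):
    pass
E
python3 - <<'E'
from h import *
t=eyes.snapshot("top"); s=eyes.snapshot("side")
for n,c,b in(("top",t,(140,130,340,300)),("side",s,(170,130,410,300))):
    im=c["image"][b[1]:b[3],b[0]:b[2],::-1]; k=min(800//im.shape[1],600//im.shape[0]); cv2.imwrite(f"pics/{n}_crop1.png",cv2.resize(im,None,fx=k,fy=k,interpolation=cv2.INTER_CUBIC))
# bench height + lane
uv,P=cloud(t)
print("bench",np.median(P[(abs(P[:,0]-.55)<.2)&(abs(P[:,1])<.4)],0))
m=(abs(uv[:,0]-200)<25)&(abs(uv[:,1]-241)<30)&(P[:,2]>.055)&(P[:,2]<.09)
print("box top pts",m.sum(),P[m].mean(0),P[m].min(0),P[m].max(0),np.percentile(P[m][:,2],[10,50,90]))
r=cv2.minAreaRect((P[m][:,:2]*1000).astype(np.float32)); print(r)
m=(abs(uv[:,0]-302)<35)&(uv[:,1]>120)&(uv[:,1]<255)
Q=P[m]
for lo,hi in((.003,.010),(.013,.023),(.045,.07)):
    q=Q[(Q[:,2]>lo)&(Q[:,2]<hi)]; print(lo,hi,len(q),cv2.minAreaRect((q[:,:2]*1000).astype(np.float32)))
E
```

```text
bench [ 0.54681266 -0.00457557  0.00078359]
box top pts 33 [0.44780236 0.30049848 0.06977772] [0.38512437 0.24508896 0.05550287] [0.51428112 0.34426886 0.07833265] [0.06494792 0.06985361 0.07373859]
((450.42071533203125, 296.17462158203125), (65.1893539428711, 118.42192077636719), 69.73487091064453)
0.003 0.01 2826 ((620.709228515625, -10.700096130371094), (414.37701416015625, 212.68792724609375), 0.6521288752555847)
0.013 0.023 760 ((591.7303466796875, -12.419685363769531), (317.71368408203125, 123.99148559570312), 6.171064853668213)
0.045 0.07 197 ((661.241455078125, 4.846900939941406), (186.45849609375, 113.90099334716797), 9.014019966125488)
```

View pics/top_crop1.png

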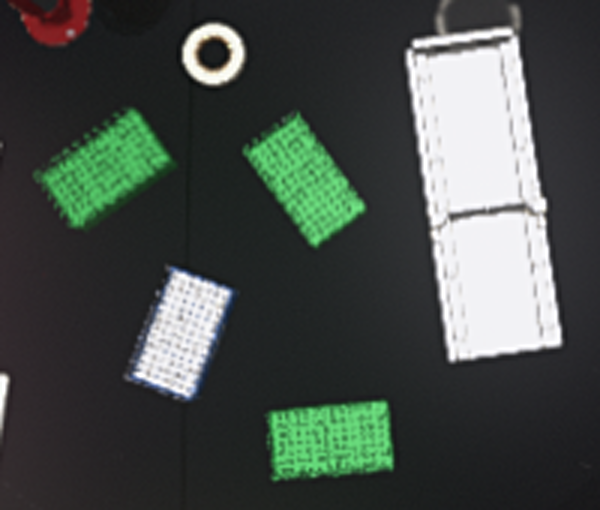

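View pics/side_crop1.png

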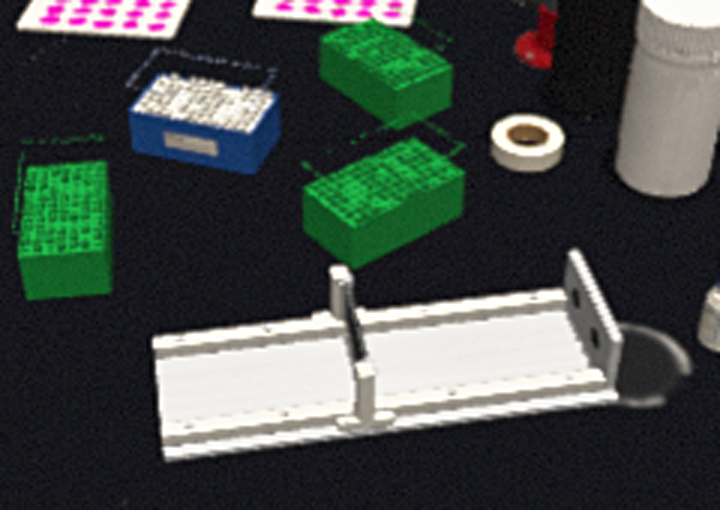

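```bash
cat >> h.py <<'E'
def subedge(line,thr,first=True):
    idx=np.nonzero(line>thr)[0]
    i=idx[0] if first else idx[-1]
    j=i-1 if first else i+1
    f=(thr-line[j])/(line[i]-line[j]); return j+(i-j)*f
E
python3 - <<'E'
from h import *
t=eyes.snapshot("top"); s=eyes.snapshot("side")
print("cams",ray(t,[[0,0]])[0],ray(s,[[0,0]])[0])
g=t["image"].mean(2)
L=[];R=[]
for v in range(150,240):
    line=g[v,262:345]; L.append((262+subedge(line,110),v)); R.append((262+subedge(line,110,False),v))
def fit(E):
    P=plane(t,E,.006)[:,:2]
    for _ in range(4):
        c=np.polyfit(P[:,0],P[:,1],1); r=P[:,1]-np.polyval(c,P[:,0]); k=abs(r)<2*r.std()+1e-4; P=P[k]
    return c,r.std(),len(P)
cl,cr=fit(L),fit(R); print(cl,cr)
a=(np.arctan(cl[0][0])+np.arctan(cr[0][0]))/2; print("yaw",np.degrees(a), np.degrees(np.arctan([cl[0][0],cr[0][0]])))
print("width",(cl[0]-cr[0])[1]*np.cos(a),(np.polyval(cl[0],.6)-np.polyval(cr[0],.6))*np.cos(a))
mid=(cl[0]+cr[0])/2; print("mid y at .4,.5,.6,.7",np.polyval(mid,[.4,.5,.6,.7]))
# front edge: for columns
F=[]
for u in range(293,325):
    line=g[225:262,u]; F.append((u,225+subedge(line,110,False)))
P=plane(t,F,.006)
B=[]
ux=np.array([np.cos(a),np.sin(a)]);uy=np.array([-ux[1],ux[0]])
print("front edge along",np.median(P[:,:2]@ux),(P[:,:2]@ux).std())
# gate dark line top z=.054
G=[]
for u in range(293,317):
    col=g[190:212,u]; i=np.argmin(col); 
    w=np.clip(180-col,0,None); G.append((u,190+(w*np.arange(22)).sum()/w.sum(),col.min()))
G=np.array(G); 
P=plane(t,G[:,:2],.054); print("gate along",np.round(P[:,:2]@ux,4), "lat",np.round(P[[0,-1],:2]@uy,4))
print("lat of centreline",(np.array([.5,np.polyval(mid,.5)])@uy))
E
```

```text
cams [0.4641025  0.04226591 1.46815009] [ 0.55573549 -0.67961285  0.67177946]
(array([ 0.15376104, -0.03721384]), np.float64(0.00046078462942762433), 87) (array([ 0.15302269, -0.1571368 ]), np.float64(0.0004361768268346283), 82)
yaw 8.720732309474872 [8.74139802 8.7000666 ]
width 0.1185365462891163 0.118974430257357
mid y at .4,.5,.6,.7 [-0.03581857 -0.02047939 -0.0051402   0.01019899]
front edge along 0.4234715169281963 0.000508064557145727
gate along [0.5673 0.5677 0.5678 0.568  0.5681 0.5681 0.568  0.5676 0.5679 0.5667
 0.5673 0.5672 0.5676 0.5676 0.5676 0.5679 0.5679 0.5675 0.5672 0.5671
 0.5669 0.5666 0.5658 0.5632] lat [-0.0686 -0.1372]
lat of centreline -0.09605187338106165
```

```bash
python3 - <<'E'
from h import *
t=eyes.snapshot("top"); s=eyes.snapshot("side")
for n,c,b in(("top",t,(165,205,240,275)),("side",s,(200,135,280,195)),("sidegate",s,(215,205,415,290)),("topgate",t,(265,125,340,255))):
    c=c["image"][b[1]:b[3],b[0]:b[2],::-1]; k=min(800//c.shape[1],600//c.shape[0]); cv2.imwrite(f"pics/{n}_crop2.png",cv2.resize(c,None,fx=k,fy=k,interpolation=cv2.INTER_NEAREST)); print(n,k)
# blue mask in side & top
for n,c in(("top",t),("side",s)):
    h=cv2.cvtColor(c["image"],cv2.COLOR_RGB2HSV); m=cv2.inRange(h,(105,120,50),(125,255,255))
    k,l,st,ce=cv2.connectedComponentsWithStats(m)
    print(n,[(tuple(st[i]),ce[i].round(1)) for i in range(1,k) if st[i,4]>30])
E
```

```text
top 8
side 10
sidegate 4
topgate 4
top [((np.int32(443), np.int32(68), np.int32(14), np.int32(14), np.int32(136)), array([449.6,  74.8])), ((np.int32(513), np.int32(80), np.int32(17), np.int32(22), np.int32(110)), array([517.5,  93. ])), ((np.int32(379), np.int32(86), np.int32(15), np.int32(4), np.int32(50)), array([386.5,  87.2])), ((np.int32(549), np.int32(152), np.int32(11), np.int32(14), np.int32(104)), array([554.3, 158.4])), ((np.int32(395), np.int32(237), np.int32(13), np.int32(12), np.int32(134)), array([401.1, 242.5]))]
side [((np.int32(212), np.int32(154), np.int32(52), np.int32(34), np.int32(604)), array([238.8, 176. ])), ((np.int32(410), np.int32(214), np.int32(8), np.int32(14), np.int32(77)), array([413.8, 221.3])), ((np.int32(532), np.int32(312), np.int32(11), np.int32(8), np.int32(60)), array([537.3, 315.6])), ((np.int32(199), np.int32(317), np.int32(26), np.int32(31), np.int32(634)), array([211.6, 331.7])), ((np.int32(496), np.int32(316), np.int32(20), np.int32(26), np.int32(219)), array([505.7, 328.6])), ((np.int32(521), np.int32(317), np.int32(10), np.int32(8), np.int32(60)), array([525.1, 320.5])), ((np.int32(549), np.int32(316), np.int32(11), np.int32(9), np.int32(59)), array([554.1, 320.4])), ((np.int32(521), np.int32(329), np.int32(10), np.int32(8), np.int32(62)), array([525.6, 332.6])), ((np.int32(534), np.int32(342), np.int32(11), np.int32(9), np.int32(68)), array([539. , 345.8])), ((np.int32(552), np.int32(347), np.int32(8), np.int32(9), np.int32(48)), array([556.2, 350.4]))]
```

View pics/top_crop2.png

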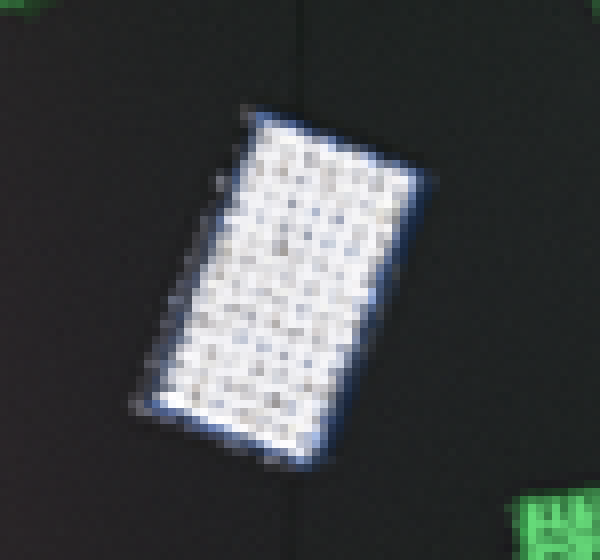

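View pics/side_crop2.png

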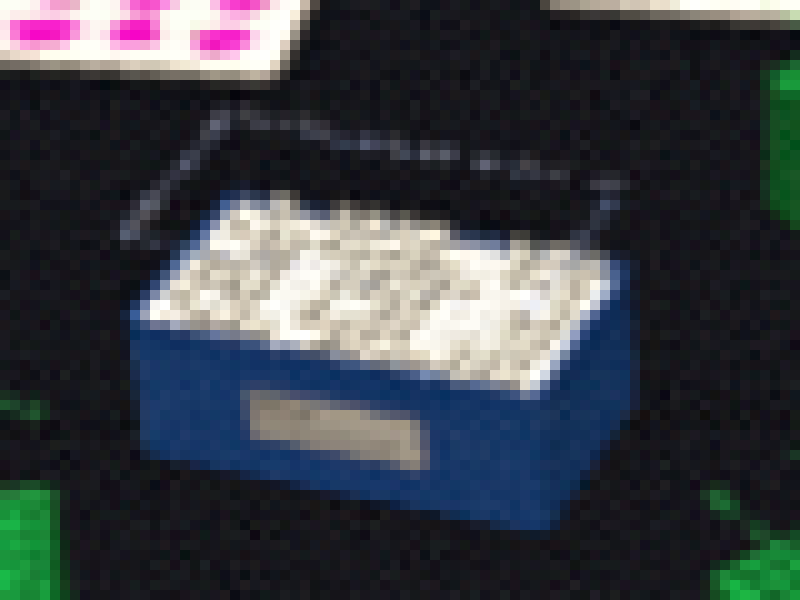

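View pics/topgate_crop2.png

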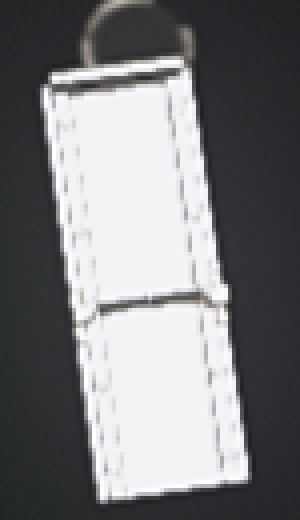

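```bash
python3 - <<'E'
from h import *
t=eyes.snapshot("top"); s=eyes.snapshot("side")
B=plane(s,np.array([[142,455],[545,530],[633,410]])/10+[200,135],0); print(B.round(4))
d=np.linalg.norm(np.diff(B,axis=0),axis=1);print("len,wid",d, "yaw",np.degrees(np.arctan2(*(B[1]-B[0])[[1,0]])),np.degrees(np.arctan2(*(B[2]-B[1])[[1,0]])))
print("centre side",(B[0]+B[2])/2)
o,d0=ray(s,(np.array([[132,325],[545,400]])/10+[200,135]))
# height of rim above same bottom corners
for i in range(2):
    k=(B[i,0:2]-o[:2])@d0[i,:2]/(d0[i,:2]@d0[i,:2]); print("rim z",o[2]+k*d0[i,2])
for z in(.04,.045,.05):
    T=plane(t,np.array([[255,115],[425,170],[320,462],[150,405]])/8+[165,205],z); e=np.linalg.norm(np.roll(T,-1,0)-T,axis=1)
    print(z,T.mean(0),e.round(4),np.degrees(np.arctan2(T[1,1]-T[2,1],T[1,0]-T[2,0])),np.degrees(np.arctan2(T[0,1]-T[3,1],T[0,0]-T[3,0])))
h=cv2.cvtColor(t["image"],cv2.COLOR_RGB2HSV)
m=np.zeros(h.shape[:2],np.uint8); sub=t["image"][210:272,178:226].astype(int); m[210:272,178:226]=((sub[...,2]>75))*255
c=max(cv2.findContours(m,0,1)[0],key=cv2.contourArea); W=plane(t,c[:,0],.047)
print(cv2.minAreaRect((W[:,:2]*1000).astype(np.float32)))
uv,P=cloud(t)
for nm,b in dict(green=(238,190),tape=(210,148),bottle=(397,243),g2=(250,277),g3=(175,186)).items():
    q=(np.hypot(*(uv-b).T)<25)&(P[:,2]>.01); print(nm,P[q].min(0).round(3),P[q].max(0).round(3))
E
```

```text
[[0.3837 0.2809 0.    ]
 [0.4946 0.2433 0.    ]
 [0.5171 0.2987 0.    ]]
len,wid [0.11710777 0.05976654] yaw -18.729195590318337 67.88036815393845
centre side [0.45036715 0.28979875 0.        ]
rim z 0.04185209122333411
rim z 0.0415178248389666
0.04 [0.4494128  0.29363847 0.04      ] [0.068  0.1166 0.0682 0.1163] -18.929324194105668 -19.022447103642705
0.045 [0.44946423 0.29275841 0.045     ] [0.0677 0.1162 0.0679 0.1159] -18.92932419410569 -19.022447103642676
0.05 [0.44951566 0.29187834 0.05      ] [0.0675 0.1158 0.0677 0.1155] -18.929324194105693 -19.02244710364273
((449.52203369140625, 296.34912109375), (74.60250854492188, 122.95502471923828), 69.57524108886719)
green [0.541 0.114 0.01 ] [0.669 0.233 0.077]
tape [0.672 0.244 0.01 ] [0.805 0.347 0.048]
bottle [ 0.422 -0.317  0.012] [ 0.484 -0.258  0.139]
g2 [0.31  0.083 0.011] [0.387 0.204 0.076]
g3 [0.556 0.312 0.01 ] [0.675 0.444 0.079]
```

```bash
cat >> h.py <<'E'
from scipy.spatial.transform import Rotation as Ro
def tool():
    o=monitor.get_obs(); R=Ro.from_euler("xyz",o["orientation"],degrees=True).as_matrix()
    y=R[:,1]; return o,R,np.degrees(np.arctan2(y[1],y[0]))
def report(target=None,yawy=None):
    o,R,ty=tool()
    print("t",round(float(o["clock"]),2),"tcp",o["tool_pos"].round(4),"tool x",R[:,0].round(3),"yaw of tool y",round(float(ty),2),"j",o["joint_pos"].round(1),"F",o["force"].round(1),"open",round(float(o["opening"]),4))
    if target is not None: print("linear units",((np.array(target)-o["tool_pos"])/.06).round(2))
    if yawy is not None:
        d=(yawy-ty+90)%180-90; print("turn deg about z",round(float(d),2),"rows of 5deg",round(float(d)/5,2))
        # tilt to vertical
        a=np.cross(R[:,0],[0,0,-1]); print("tilt fix rotvec units",(np.degrees(a)/5).round(2))
E
python3 -c "
from h import *
report([.45,.293,.2],71)"
```

```text
t 0.5 tcp [ 0.2514 -0.6264  0.2265] tool x [-0.  0. -1.] yaw of tool y 111.87 j [-51.6  20.5   0.7  -0.  -70.1 -16.5] F [ 0.2  0.  -0.3] open 0.0878
linear units [ 3.31 15.32 -0.44]
turn deg about z -40.87 rows of 5deg -8.17
tilt fix rotvec units [-0. -0. -0.]
```

```bash
python3 -m crank '[{"linear":[0.46,0.79,0],"rot":[0,0,-0.5],"hand":1},{"linear":[0.46,0.79,0],"rot":[0,0,-0.5],"hand":1},{"linear":[0.46,0.79,0],"rot":[0,0,-0.5],"hand":1},{"linear":[0.46,0.79,0],"rot":[0,0,-0.5],"hand":1},{"linear":[0.46,0.79,0],"rot":[0,0,-0.5],"hand":1},{"linear":[0.46,0.79,0],"rot":[0,0,-0.5],"hand":1},{"linear":[0.46,0.79,0],"rot":[0,0,-0.5],"hand":1},{"linear":[0.46,0.79,0],"rot":[0,0,-0.5],"hand":1}]'
python3 -c "
from h import *
report([.45,.293,.2],71)"
```

```text
clock: 1.5
tool_pos: [0.4756, -0.2384, 0.2268]
orientation: [-19.1, 89.8, -18.2]
force: [0.7, 0.0, -0.2]
opening: 0.0879
t 1.5 tcp [ 0.4756 -0.2384  0.2268] tool x [ 0.003 -0.001 -1.   ] yaw of tool y 90.88 j [ -5.5   6.9 -17.4   0.  -65.5 -83.7] F [ 0.7  0.  -0.2] open 0.0879
linear units [-0.43  8.86 -0.45]
turn deg about z -19.88 rows of 5deg -3.98
tilt fix rotvec units [0.01 0.03 0.  ]
```

```bash
python3 -m crank '[{"linear":[0,0.89,0],"rot":[0,0,-0.4],"hand":1},{"linear":[0,0.89,0],"rot":[0,0,-0.4],"hand":1},{"linear":[0,0.89,0],"rot":[0,0,-0.4],"hand":1},{"linear":[0,0.89,0],"rot":[0,0,-0.4],"hand":1},{"linear":[0,0.89,0],"rot":[0,0,-0.4],"hand":1},{"linear":[0,0.89,0],"rot":[0,0,-0.4],"hand":1},{"linear":[-0.1,0.89,0],"rot":[0,0,-0.4],"hand":1},{"linear":[-0.1,0.89,-0.1],"rot":[0,0,-0.4],"hand":1},{"linear":[-0.1,0.89,-0.1],"rot":[0,0,-0.4],"hand":1},{"linear":[-0.1,0.89,-0.1],"rot":[0,0,-0.4],"hand":1},{"linear":[0,0,0],"rot":[0,0,0],"hand":1}]'
python3 -c "
from h import *
report([.45,.293,.1],71)"
```

```text
clock: 2.88
tool_pos: [0.4507, 0.3173, 0.2114]
orientation: [25.1, 89.4, 5.6]
force: [-0.3, -0.9, 0.2]
opening: 0.0878
t 2.88 tcp [0.4507 0.3173 0.2114] tool x [ 0.01   0.001 -1.   ] yaw of tool y 70.48 j [  55.8    9.2  -17.     0.5  -63.4 -165.6] F [-0.3 -0.9  0.2] open 0.0878
linear units [-0.01 -0.4  -1.86]
turn deg about z 0.52 rows of 5deg 0.1
tilt fix rotvec units [-0.01  0.12  0.  ]
```

```bash
python3 -m crank '[{"linear":[0,-0.4,-0.6],"rot":[0,0.1,0.1],"hand":1},{"linear":[0,0,-0.6],"rot":[0,0,0],"hand":1},{"linear":[0,0,-0.6],"rot":[0,0,0],"hand":1},{"linear":[0,0,0],"rot":[0,0,0],"hand":1}]'
python3 - <<'E'
from h import *
report([.45,.293,.022],71)
for n in("side","top"):
    c=eyes.snapshot(n); b=(170,110,300,210) if n=="side" else (150,190,260,290)
    c=c["image"][b[1]:b[3],b[0]:b[2],::-1]; k=min(800//c.shape[1],600//c.shape[0]); cv2.imwrite(f"pics/{n}_3.png",cv2.resize(c,None,fx=k,fy=k,interpolation=cv2.INTER_CUBIC))
E
```

```text
clock: 3.38
tool_pos: [0.4509, 0.2921, 0.1025]
orientation: [61.4, 89.7, 42.5]
force: [0.4, -0.5, 0.8]
opening: 0.0879
t 3.38 tcp [0.4509 0.2921 0.1025] tool x [ 0.003  0.003 -1.   ] yaw of tool y 71.1 j [ 5.390e+01  1.420e+01 -2.640e+01  1.000e-01 -4.920e+01 -1.628e+02] F [ 0.4 -0.5  0.8] open 0.0879
linear units [-0.02  0.02 -1.34]
turn deg about z -0.1 rows of 5deg -0.02
tilt fix rotvec units [-0.03  0.04  0.  ]
```

View pics/side_3.png

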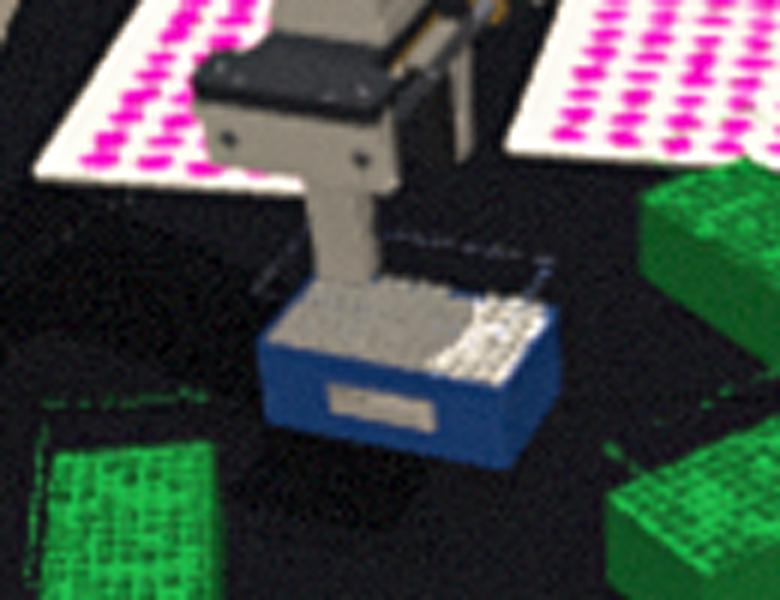

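View pics/top_3.png

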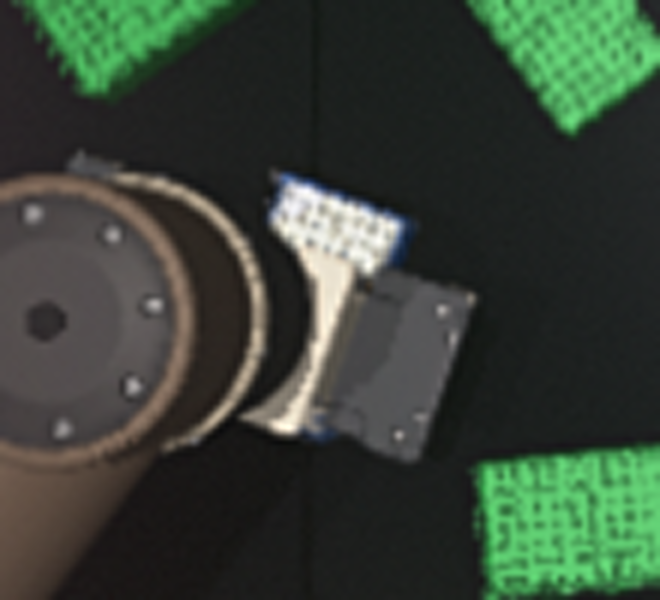

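Side view: the near finger hangs at about (228,156) just above the box. Top view: the box protrudes symmetrically under the gripper. I'll descend with the current alignment.

```bash
python3 -m crank '[{"linear":[0,0,-0.4],"rot":[0,0,0],"hand":1},{"linear":[0,0,-0.4],"rot":[0,0,0],"hand":1},{"linear":[0,0,-0.3],"rot":[0,0,0],"hand":1},{"linear":[0,0,-0.2],"rot":[0,0,0],"hand":1},{"linear":[0,0,0],"rot":[0,0,0],"hand":1}]'
python3 - <<'E'
from h import *
report([.45,.293,.024],71)
for n in("side",):
    c=eyes.snapshot(n); b=(170,110,300,210)
    c=c["image"][b[1]:b[3],b[0]:b[2],::-1]; cv2.imwrite(f"pics/{n}_4.png",cv2.resize(c,None,fx=6,fy=6,interpolation=cv2.INTER_CUBIC))
E
```

```text
clock: 4.1
tool_pos: [0.4581, 0.2994, 0.0357]
orientation: [64.7, 88.4, 45.9]
force: [-0.5, 0.0, 1.0]
opening: 0.0874
t 4.1 tcp [0.4581 0.2994 0.0357] tool x [ 0.019  0.02  -1.   ] yaw of tool y 71.25 j [  53.8   19.5  -30.1    0.3  -38.8 -162.9] F [-0.5  0.   1. ] open 0.0874
linear units [-0.14 -0.11 -0.2 ]
turn deg about z -0.25 rows of 5deg -0.05
tilt fix rotvec units [-0.22  0.22  0.  ]
```

View pics/side_4.png

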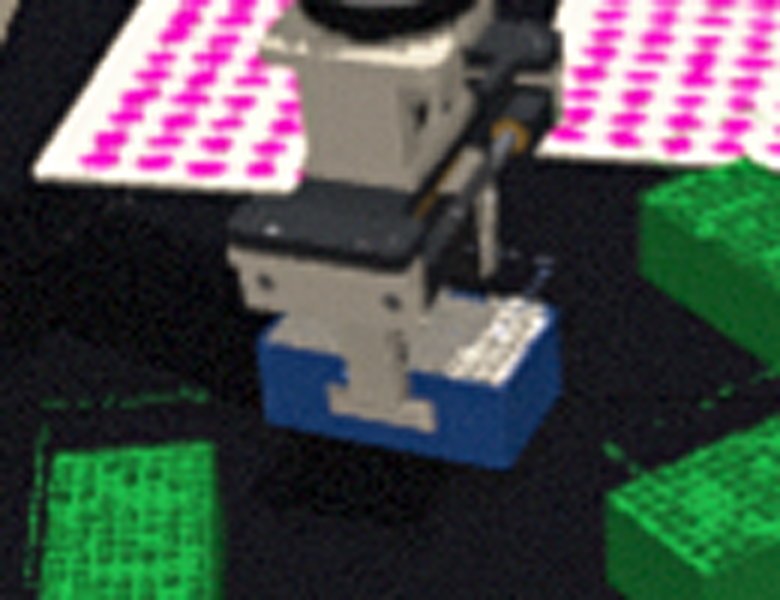

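```bash
python3 -m crank '[{"linear":[-0.1,-0.1,0],"rot":[-0.2,0.2,0],"hand":1},{"linear":[0,0,0],"rot":[0,0,0],"hand":1},{"linear":[0,0,-0.1],"rot":[0,0,0],"hand":1},{"linear":[0,0,-0.1],"rot":[0,0,0],"hand":1},{"linear":[0,0,0],"rot":[0,0,0],"hand":1}]'
python3 - <<'E'
from h import *
report([.45,.293,.024],71)
E
```

```text
clock: 4.78
tool_pos: [0.4528, 0.2943, 0.0256]
orientation: [72.2, 89.7, 53.5]
force: [-0.3, 1.0, -0.5]
opening: 0.0878
t 4.78 tcp [0.4528 0.2943 0.0256] tool x [ 0.003  0.004 -1.   ] yaw of tool y 71.27 j [  53.8   20.4  -30.4    0.   -38.9 -162.6] F [-0.3  1.  -0.5] open 0.0878
linear units [-0.05 -0.02 -0.03]
turn deg about z -0.27 rows of 5deg -0.05
tilt fix rotvec units [-0.05  0.04  0.  ]
```

Good. Now I'll close the fingers.

```bash
python3 -m crank '[{"linear":[-0.05,0,0],"rot":[0,0,0],"hand":1},{"linear":[0,0,0],"rot":[0,0,0],"hand":0},{"linear":[0,0,0],"rot":[0,0,0],"hand":0},{"linear":[0,0,0],"rot":[0,0,0],"hand":0},{"linear":[0,0,0],"rot":[0,0,0],"hand":0},{"linear":[0,0,0],"rot":[0,0,0],"hand":0},{"linear":[0,0,0],"rot":[0,0,0],"hand":0}]'
python3 - <<'E'
from h import *
report([.45,.293,.025],71)
E
```

```text
clock: 5.65
tool_pos: [0.4497, 0.2946, 0.0256]
orientation: [71.8, 89.7, 53.1]
force: [-0.2, 0.2, -0.8]
opening: 0.0661
t 5.65 tcp [0.4497 0.2946 0.0256] tool x [ 0.003  0.004 -1.   ] yaw of tool y 71.28 j [  54.1   20.2  -30.7    0.   -38.8 -162.9] F [-0.2  0.2 -0.8] open 0.0661
linear units [ 0.01 -0.03 -0.01]
turn deg about z -0.28 rows of 5deg -0.06
tilt fix rotvec units [-0.05  0.04  0.  ]
```

```bash
python3 -m crank '[{"linear":[0,0,0.3],"rot":[0,0,0],"hand":0},{"linear":[0,0,0.4],"rot":[0,0,0],"hand":0},{"linear":[0,0,0.5],"rot":[0,0,0],"hand":0},{"linear":[0,0,0.5],"rot":[0,0,0],"hand":0},{"linear":[0,0,0.5],"rot":[0,0,0],"hand":0},{"linear":[0,0,0.3],"rot":[0,0,0],"hand":0},{"linear":[0,0,0],"rot":[0,0,0],"hand":0}]'
python3 - <<'E'
from h import *
report([.5029,-.02,.15],98.7)
E
```

```text
clock: 6.52
tool_pos: [0.4471, 0.2917, 0.1777]
orientation: [-155.4, 89.9, -174.2]
force: [0.6, 0.5, -2.4]
opening: 0.0664
t 6.53 tcp [0.4471 0.2917 0.1777] tool x [-0.002 -0.    -1.   ] yaw of tool y 71.19 j [ 5.410e+01  9.600e+00 -2.100e+01 -1.000e-01 -5.950e+01 -1.629e+02] F [ 0.6  0.5 -2.4] open 0.0664
linear units [ 0.93 -5.19 -0.46]
turn deg about z 27.51 rows of 5deg 5.5
tilt fix rotvec units [ 0.   -0.02  0.  ]
```

```bash
python3 -m crank '[{"linear":[0.1,-0.5,0],"rot":[0,0,0.55],"hand":0},{"linear":[0.1,-0.5,0],"rot":[0,0,0.55],"hand":0},{"linear":[0.1,-0.5,0],"rot":[0,0,0.55],"hand":0},{"linear":[0.1,-0.5,0],"rot":[0,0,0.55],"hand":0},{"linear":[0.1,-0.5,0],"rot":[0,0,0.55],"hand":0},{"linear":[0.1,-0.5,0],"rot":[0,0,0.55],"hand":0},{"linear":[0.1,-0.5,0],"rot":[0,0,0.55],"hand":0},{"linear":[0.1,-0.5,0],"rot":[0,0,0.55],"hand":0},{"linear":[0.1,-0.5,0],"rot":[0,0,0.55],"hand":0},{"linear":[0,-0.3,0],"rot":[0,0,0.4],"hand":0},{"linear":[0,0,0],"rot":[0,0,0],"hand":0}]'
python3 - <<'E'
from h import *
report([.5029,-.02,.10],98.7)
E
```

```text
clock: 7.9
tool_pos: [0.4937, -0.0085, 0.1624]
orientation: [-157.5, 88.7, -148.8]
force: [-0.3, -0.7, -1.9]
opening: 0.0658
t 7.9 tcp [ 0.4937 -0.0085  0.1624] tool x [-0.019 -0.012 -1.   ] yaw of tool y 98.73 j [  22.     7.2  -26.3    0.2  -57.8 -103.4] F [-0.3 -0.7 -1.9] open 0.0658
linear units [ 0.15 -0.19 -1.04]
turn deg about z -0.03 rows of 5deg -0.01
tilt fix rotvec units [ 0.13 -0.22  0.  ]
```

```bash
python3 -m crank '[{"linear":[0.15,-0.2,0],"rot":[0.13,-0.22,0],"hand":0},{"linear":[0,0,-0.3],"rot":[0,0,0],"hand":0},{"linear":[0,0,-0.4],"rot":[0,0,0],"hand":0},{"linear":[0,0,-0.3],"rot":[0,0,0],"hand":0},{"linear":[0,0,0],"rot":[0,0,0],"hand":0}]'
python3 - <<'E'
from h import *
report([.5029,-.02,.10],98.7)
E
```

```text
clock: 8.52
tool_pos: [0.5036, -0.0207, 0.0989]
orientation: [31.2, 89.9, 39.9]
force: [0.8, 0.8, -0.8]
opening: 0.0658
t 8.53 tcp [ 0.5036 -0.0207  0.0989] tool x [ 0.002  0.001 -1.   ] yaw of tool y 98.68 j [ 2.000e+01  1.170e+01 -3.040e+01 -1.000e-01 -4.780e+01 -1.013e+02] F [ 0.8  0.8 -0.8] open 0.0658
linear units [-0.01  0.01  0.02]
turn deg about z 0.02 rows of 5deg 0.0
tilt fix rotvec units [-0.02  0.02  0.  ]
```

```bash
python3 - <<'E'
from h import *
for n in("side","top"):
    c=eyes.snapshot(n); b=(200,150,400,290) if n=="side" else (240,120,360,260)
    c=c["image"][b[1]:b[3],b[0]:b[2],::-1]; k=min(800//c.shape[1],600//c.shape[0]); cv2.imwrite(f"pics/{n}_5.png",cv2.resize(c,None,fx=k,fy=k,interpolation=cv2.INTER_CUBIC))
E
```

```text
(no output)
```

View pics/side_5.png

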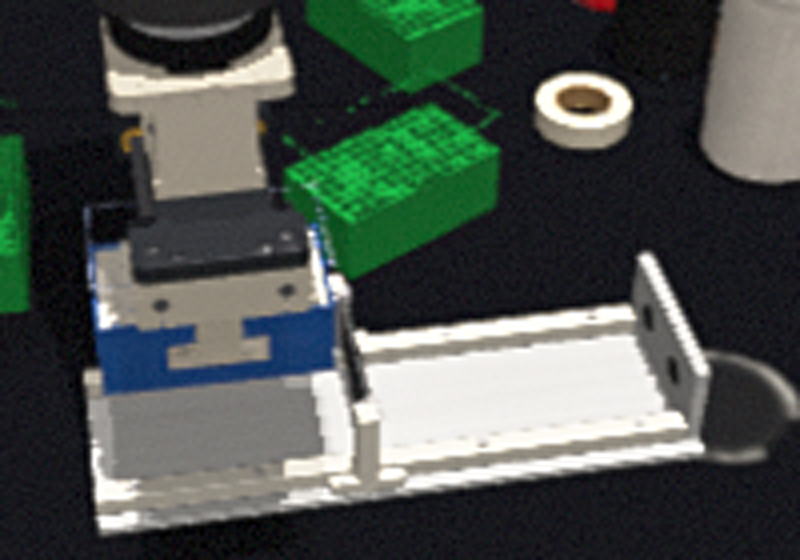

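View pics/top_5.png

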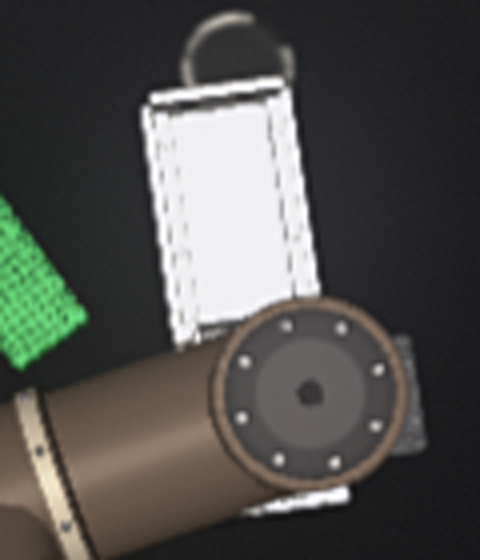

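```bash
cat >> h.py <<'E'
A=np.radians(8.72); UX=np.array([np.cos(A),np.sin(A)]); UY=np.array([-UX[1],UX[0]]); O=np.array([.576,-.0088])
def lane(P): P=np.atleast_2d(P)[:,:2]-O; return np.c_[P@UX,P@UY]
def world(x,y): return O+x*UX+y*UY
E
python3 - <<'E'
from h import *
s=eyes.snapshot("side")
P=plane(s,[[225.75,248.25],[283.75,243]],.073); print(P,lane(P)*1000)
print("tcp lane",lane(monitor.get_obs()["tool_pos"])*1000)
# lane check in side: front plate bottom corner, right post base, stop
q=np.array([[97,515],[90,378]])/4+[200,150]; print("front corners", lane(plane(s,q,.006))*1000)
q=np.array([[368,405]])/4+[200,150]; print("right post top near", lane(plane(s,q,.06))*1000)
E
```

```text
[[ 0.45009045 -0.06000663  0.073     ]
 [ 0.56651464 -0.04750149  0.073     ]] [[-132.21739486  -31.52611045]
 [ -15.24309161  -36.81609943]]
tcp lane [[-71.89584635  -0.61638279]]
front corners [[-142.61224636  -50.97668006]
 [-139.76830883   52.18317947]]
right post top near [[ -0.66085061 -50.05405391]]
```

```bash
python3 - <<'E'
from h import *
s=eyes.snapshot("side"); im=s["image"].astype(int)
E=[]
for u in range(229,282):
    b=im[225:255,u,2]-im[225:255,u,0]; b=b.astype(float); i=np.nonzero(b>40)[0]
    if len(i)==0: continue
    i=i[-1]; f=(b[i]-30)/(b[i]-b[i+1]); E.append((u,225+i+f))
E=np.array(E); c=np.polyfit(*E.T,1); r=E[:,1]-np.polyval(c,E[:,0]); k=abs(r)<1; E=E[k]; print(len(E),r.std())
L=lane(plane(s,E,.073)); c=np.polyfit(L[:,0],L[:,1],1); print("box near face: slope deg",np.degrees(np.arctan(c[0])),"y at mid",np.polyval(c,-.074))
g=im.mean(2); F=[]
for u in range(232,370):
    col=g[230:300,u]; F.append((u,230+subedge(col,110,False)))
F=np.array(F); L=lane(plane(s,F,.003)); c=np.polyfit(L[:,0],L[:,1],1); r=L[:,1]-np.polyval(c,L[:,0]); k=abs(r)<.003; c=np.polyfit(L[k,0],L[k,1],1)
print("plate near edge: slope",np.degrees(np.arctan(c[0])),"y",np.polyval(c,-.074),k.sum())
E
```

```text
53 0.10289921204413303
box near face: slope deg -1.0857966739216371 y at mid -0.030867782411891156
plate near edge: slope 0.028639422106423 y -0.060203919209468784 138
```

```bash
python3 -m crank '[{"linear":[0,-0.03,-0.3],"rot":[0,0,0.1],"hand":0},{"linear":[0,0,-0.3],"rot":[0,0,0],"hand":0},{"linear":[0,0,-0.2],"rot":[0,0,0],"hand":0},{"linear":[0,0,0],"rot":[0,0,0],"hand":0}]'
python3 - <<'E'
from h import *
report([*world(-.073,-.0015),.05],98.9)
print("tcp lane",lane(monitor.get_obs()["tool_pos"])*1000)
E
```

```text
clock: 9.22
tool_pos: [0.508, -0.0212, 0.0554]
orientation: [9.8, 89.2, 19.0]
force: [-0.0, 0.5, -1.2]
opening: 0.0662
t 9.22 tcp [ 0.508  -0.0212  0.0554] tool x [ 0.013  0.004 -1.   ] yaw of tool y 99.27 j [  19.8   15.2  -33.1    0.   -40.9 -100.5] F [-0.   0.5 -1.2] open 0.0662
linear units [-0.06 -0.   -0.09]
turn deg about z -0.37 rows of 5deg -0.07
tilt fix rotvec units [-0.05  0.15  0.  ]
tcp lane [[-69.14116891  -1.93418804]]
```

```bash
python3 -m crank '[{"linear":[-0.06,0,0],"rot":[-0.05,0.15,0],"hand":0},{"linear":[0,0,-0.1],"rot":[0,0,0],"hand":0},{"linear":[0,0,0],"rot":[0,0,0],"hand":0}]'
python3 - <<'E'
from h import *
report([*world(-.073,-.0015),.045],98.9)
print("tcp lane",lane(monitor.get_obs()["tool_pos"])*1000)
s=eyes.snapshot("side"); im=s["image"].astype(int); zb=monitor.get_obs()["tool_pos"][2]-.0256
E=[]
for u in range(229,278):
    b=(im[230:285,u,2]-im[230:285,u,0]).astype(float); i=np.nonzero(b>40)[0]
    if len(i)==0: continue
    i=i[-1]; f=(b[i]-30)/(b[i]-b[i+1]); E.append((u,230+i+f))
E=np.array(E); L=lane(plane(s,E,zb)); c=np.polyfit(L[:,0],L[:,1],1); print(len(E),"box near face: slope deg",np.degrees(np.arctan(c[0])),"y",np.polyval(c,-.074))
b=(205,190,325,290)
cv2.imwrite("pics/side_6.png",cv2.resize(s["image"][b[1]:b[3],b[0]:b[2],::-1],None,fx=6,fy=6,interpolation=cv2.INTER_CUBIC))
E
```

```text
clock: 9.6
tool_pos: [0.5052, -0.0208, 0.0506]
orientation: [5.8, 89.9, 15.1]
force: [-0.9, -0.4, -1.2]
opening: 0.066
t 9.6 tcp [ 0.5052 -0.0208  0.0506] tool x [ 0.001  0.    -1.   ] yaw of tool y 99.3 j [  19.9   15.7  -33.2    0.   -41.  -100.6] F [-0.9 -0.4 -1.2] open 0.066
linear units [-0.02 -0.01 -0.09]
turn deg about z -0.4 rows of 5deg -0.08
tilt fix rotvec units [-0.    0.01  0.  ]
tcp lane [[-71.79262419  -1.15621393]]
49 box near face: slope deg -0.7143848345627801 y -0.03420922588860893
```

View pics/side_6.png

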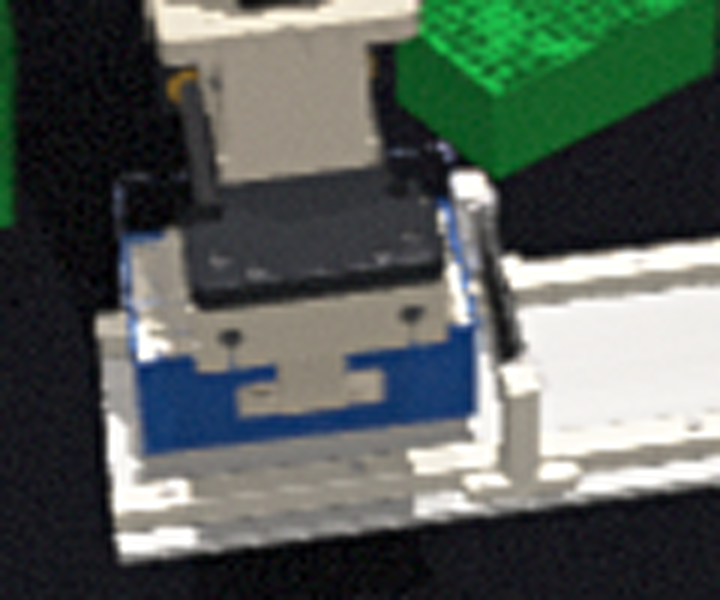

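Side_6 shows the box near edge (row ~435 of the crop) inside the near rail, parallel to it and short of the gate post at (520,390). Lowering to the floor.

```bash
python3 -m crank '[{"linear":[-0.02,0,-0.1],"rot":[0,0,-0.05],"hand":0},{"linear":[-0.02,0,-0.1],"rot":[0,0.03,0],"hand":0},{"linear":[0,0,-0.05],"rot":[0,0,0],"hand":0},{"linear":[0,0,0],"rot":[0,0,0],"hand":0}]'
python3 - <<'E'
from h import *
report([*world(-.073,-.0015),.032],98.8)
print("tcp lane",lane(monitor.get_obs()["tool_pos"])*1000)
E
```

```text
clock: 10.15
tool_pos: [0.5028, -0.0208, 0.0347]
orientation: [154.6, 89.9, 163.7]
force: [-0.1, -0.0, -1.5]
opening: 0.066
t 10.15 tcp [ 0.5028 -0.0208  0.0347] tool x [-0.001  0.    -1.   ] yaw of tool y 99.03 j [ 2.000e+01  1.700e+01 -3.430e+01 -1.000e-01 -3.890e+01 -1.009e+02] F [-0.1 -0.  -1.5] open 0.066
linear units [ 0.02 -0.01 -0.05]
turn deg about z -0.23 rows of 5deg -0.05
tilt fix rotvec units [-0.   -0.01 -0.  ]
tcp lane [[-74.19168597  -0.80900939]]
```

```bash
python3 -m crank '[{"linear":[0,0,-0.04],"rot":[0,0,0],"hand":0},{"linear":[0,0,-0.02],"rot":[0,0,0],"hand":0},{"linear":[0,0,0],"rot":[0,0,0],"hand":0}]'
python3 - <<'E'
from h import *
report([*world(-.073,-.0015),.032],98.8)
s=eyes.snapshot("side")
b=(205,190,325,290)
cv2.imwrite("pics/side_7.png",cv2.resize(s["image"][b[1]:b[3],b[0]:b[2],::-1],None,fx=6,fy=6,interpolation=cv2.INTER_CUBIC))
E
```

```text
clock: 10.52
tool_pos: [0.5029, -0.0208, 0.0317]
orientation: [153.1, 89.9, 162.1]
force: [-0.5, 0.3, -1.6]
opening: 0.0661
t 10.53 tcp [ 0.5029 -0.0208  0.0317] tool x [-0.001  0.    -1.   ] yaw of tool y 99.06 j [ 2.000e+01  1.720e+01 -3.440e+01 -1.000e-01 -3.840e+01 -1.009e+02] F [-0.5  0.3 -1.6] open 0.0661
linear units [ 0.02 -0.01  0.01]
turn deg about z -0.26 rows of 5deg -0.05
tilt fix rotvec units [-0.   -0.01 -0.  ]
```

View pics/side_7.png

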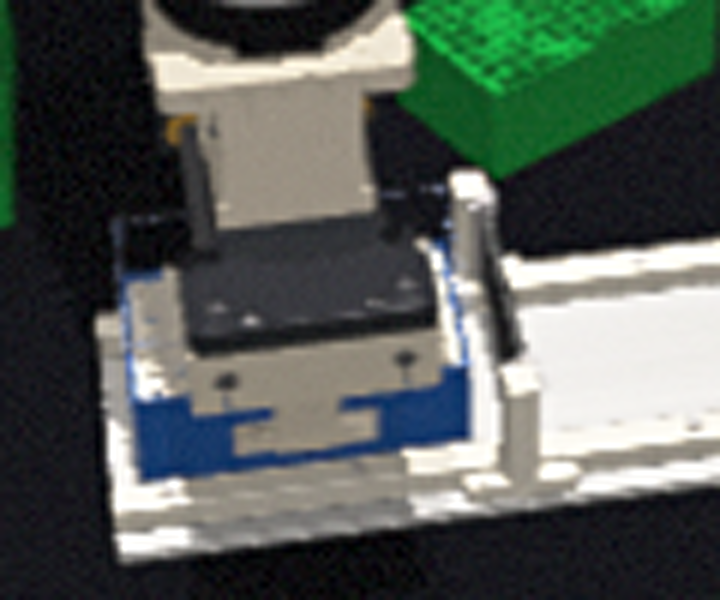

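```bash
python3 -m crank '[{"linear":[0,0,-0.03],"rot":[0,0,0],"hand":0},{"linear":[0,0,0],"rot":[0,0,0],"hand":0}]'; python3 -m crank '[{"linear":[0,0,-0.03],"rot":[0,0,0],"hand":0},{"linear":[0,0,0],"rot":[0,0,0],"hand":0}]'
```

```text
clock: 10.82
tool_pos: [0.5032, -0.0209, 0.0318]
orientation: [36.3, 90.0, 45.4]
force: [-0.5, 0.4, -2.6]
opening: 0.066
clock: 11.08
tool_pos: [0.5036, -0.0208, 0.0316]
orientation: [4.6, 89.9, 13.7]
force: [-0.1, -0.1, -0.9]
opening: 0.0663
```

```bash
python3 -m crank '[{"linear":[0,0,-0.06],"rot":[0,0,0],"hand":0}]'; python3 -m crank '[{"linear":[0,0,-0.06],"rot":[0,0,0],"hand":0}]'
```

```text
clock: 11.2
tool_pos: [0.5044, -0.0207, 0.0304]
orientation: [-8.7, 89.8, 0.5]
force: [-15.2, 2.7, 47.0]
opening: 0.0661
clock: 11.32
tool_pos: [0.5048, -0.0207, 0.0297]
orientation: [-10.9, 89.8, -1.8]
force: [-16.4, 3.0, 45.6]
opening: 0.0663
```

```bash
python3 -m crank '[{"linear":[-0.01,0,0.03],"rot":[0,0,0],"hand":0}]'; python3 -m crank '[{"linear":[0,0,0],"rot":[0,0,0],"hand":1},{"linear":[0,0,0],"rot":[0,0,0],"hand":1},{"linear":[0,0,0],"rot":[0,0,0],"hand":1},{"linear":[0,0,0],"rot":[0,0,0],"hand":1}]'; python3 -c "
from h import *
report([*world(-.14,-.001),.15],98.8)"
```

```text
clock: 11.45
tool_pos: [0.5045, -0.0205, 0.032]
orientation: [-6.3, 89.7, 2.8]
force: [0.3, -0.4, -1.9]
opening: 0.0661
clock: 11.95
tool_pos: [0.5046, -0.0206, 0.0309]
orientation: [-10.1, 89.7, -1.0]
force: [-0.3, 0.3, -0.4]
opening: 0.0875
t 11.95 tcp [ 0.5046 -0.0206  0.0309] tool x [ 0.005 -0.    -1.   ] yaw of tool y 99.16 j [  20.1   17.3  -34.6    0.2  -37.9 -101. ] F [-0.3  0.3 -0.4] open 0.0875
linear units [-1.11 -0.17  1.98]
turn deg about z -0.36 rows of 5deg -0.07
tilt fix rotvec units [0.   0.05 0.  ]
```

```bash
python3 -m crank '[{"linear":[0,0,0.3],"rot":[0,0,0],"hand":1},{"linear":[0,0,0.5],"rot":[0,0,0],"hand":1},{"linear":[0,0,0.5],"rot":[0,0,0],"hand":1},{"linear":[0,0,0.4],"rot":[0,0,0],"hand":1},{"linear":[-0.3,0,0.2],"rot":[0,0,0],"hand":0},{"linear":[-0.4,-0.06,0],"rot":[0,0,0],"hand":0},{"linear":[-0.4,-0.06,0],"rot":[0,0,0],"hand":0},{"linear":[-0.2,-0.06,0],"rot":[0,0,0],"hand":0},{"linear":[0,0,0],"rot":[0,0,0],"hand":0}]'
python3 - <<'E'
from h import *
report([*world(-.16,0),.12],98.8)
for n in("side","top"):
    c=eyes.snapshot(n); b=(200,150,400,290) if n=="side" else (240,120,360,260)
    c=c["image"][b[1]:b[3],b[0]:b[2],::-1]; k=min(800//c.shape[1],600//c.shape[0]); cv2.imwrite(f"pics/{n}_8.png",cv2.resize(c,None,fx=k,fy=k,interpolation=cv2.INTER_CUBIC))
E
```

```text
clock: 13.08
tool_pos: [0.424, -0.0321, 0.1469]
orientation: [-39.2, 89.9, -30.0]
force: [0.8, -0.5, 0.2]
opening: 0.0431
t 13.07 tcp [ 0.424  -0.0321  0.1469] tool x [ 0.002 -0.001 -1.   ] yaw of tool y 99.16 j [ 2.260e+01  5.000e-01 -3.600e+01  1.000e-01 -5.340e+01 -1.035e+02] F [ 0.8 -0.5  0.2] open 0.0431
linear units [-0.1  -0.02 -0.45]
turn deg about z -0.36 rows of 5deg -0.07
tilt fix rotvec units [0.01 0.02 0.  ]
```

View pics/side_8.png

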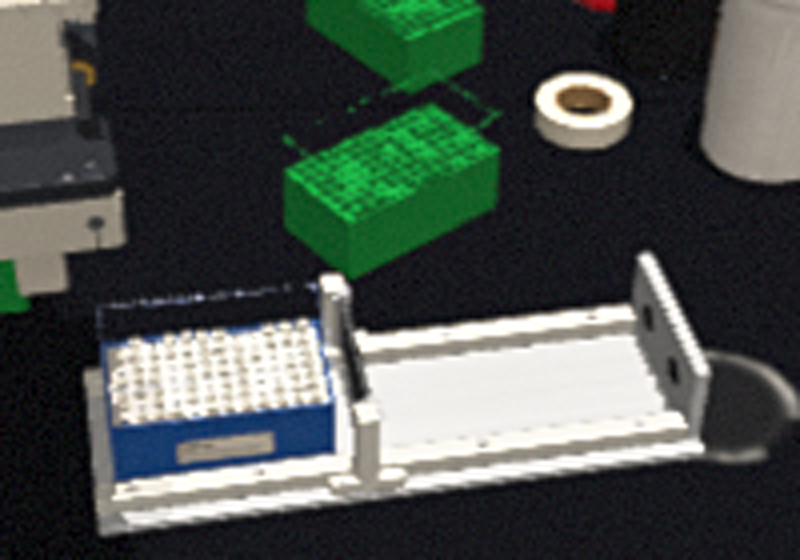

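View pics/top_8.png

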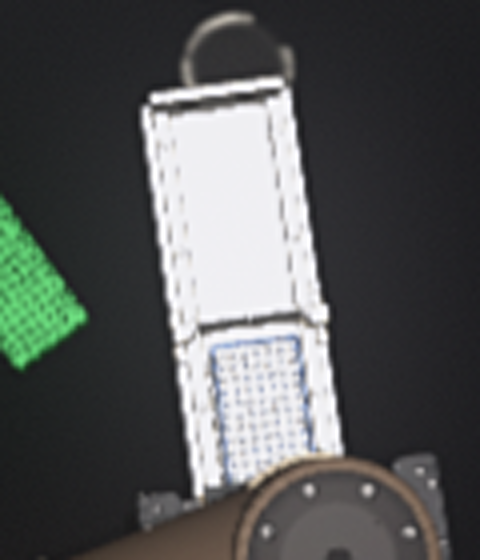

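```bash
python3 -m crank '[{"linear":[-0.1,-0.02,-0.3],"rot":[0,0,-0.07],"hand":0},{"linear":[0,0,-0.4],"rot":[0,0,0],"hand":0},{"linear":[-0.05,0,-0.4],"rot":[0,0.05,0],"hand":0},{"linear":[-0.05,0,-0.3],"rot":[0,0.05,0],"hand":0},{"linear":[0,0,0],"rot":[0,0,0],"hand":0}]'
python3 - <<'E'
from h import *
report([*world(-.155,0),.03],98.8)
print("lane",lane(monitor.get_obs()["tool_pos"])*1000)
E
```

```text
clock: 13.8
tool_pos: [0.4175, -0.032, 0.0604]
orientation: [-169.9, 89.7, -161.1]
force: [1.6, 0.3, -0.3]
opening: 0.0002
t 13.8 tcp [ 0.4175 -0.032   0.0604] tool x [-0.005 -0.002 -1.   ] yaw of tool y 98.82 j [  22.9    7.5  -42.8   -0.   -40.  -104. ] F [ 1.6  0.3 -0.3] open 0.0002
linear units [ 0.09 -0.   -0.51]
turn deg about z -0.02 rows of 5deg -0.0
tilt fix rotvec units [ 0.02 -0.06  0.  ]
lane [[-160.20113057    1.06384186]]
```

```bash
python3 -m crank '[{"linear":[0,0,-0.25],"rot":[0,0,0],"hand":0},{"linear":[0,0,-0.2],"rot":[0,0,0],"hand":0},{"linear":[0,0,0],"rot":[0,0,0],"hand":0}]'
python3 - <<'E'
from h import *
report([*world(-.06,0),.03],98.8)
print("lane",lane(monitor.get_obs()["tool_pos"])*1000)
E
```

```text
clock: 14.18
tool_pos: [0.4204, -0.0313, 0.0339]
orientation: [-160.0, 89.8, -151.1]
force: [-0.2, 0.1, 0.3]
opening: 0.0007
t 14.18 tcp [ 0.4204 -0.0313  0.0339] tool x [-0.003 -0.002 -1.   ] yaw of tool y 98.86 j [  22.8   10.4  -44.3    0.   -35.5 -104. ] F [-0.2  0.1  0.3] open 0.0007
linear units [ 1.61  0.22 -0.07]
turn deg about z -0.06 rows of 5deg -0.01
tilt fix rotvec units [ 0.02 -0.04  0.  ]
lane [[-157.23350694    1.30571335]]
```

```bash
python3 -m crank '[{"linear":[0.2,0.02,0],"rot":[0,0,0],"hand":0},{"linear":[0.2,0.02,0],"rot":[0,0,0],"hand":0},{"linear":[0.2,0.025,0],"rot":[0,0,0],"hand":0},{"linear":[0.2,0.03,0],"rot":[0,0,0],"hand":0},{"linear":[0.2,0.03,0],"rot":[0,0,0],"hand":0}]'
python3 - <<'E'
from h import *
report([*world(-.06,0),.03],98.8)
print("lane",lane(monitor.get_obs()["tool_pos"])*1000)
E
```

```text
clock: 14.8
tool_pos: [0.4658, -0.0293, 0.0325]
orientation: [-173.1, 87.9, -164.5]
force: [-17.1, -0.4, 13.3]
opening: 0.0005
t 14.8 tcp [ 0.4658 -0.0293  0.0325] tool x [-0.036 -0.01  -0.999] yaw of tool y 98.61 j [  20.5   15.3  -37.2   -0.3  -39.6 -101.7] F [-17.1  -0.4  13.3] open 0.0005
linear units [ 0.85  0.19 -0.04]
turn deg about z 0.19 rows of 5deg 0.04
tilt fix rotvec units [ 0.11 -0.41  0.  ]
lane [[-112.03661432   -3.54958715]]
```

```bash
python3 -m crank '[{"linear":[0,0.03,0],"rot":[0.1,-0.4,0],"hand":0}]'; cat >> h.py <<'E'
def look(tag):
    for n in("side","top"):
        c=eyes.snapshot(n); b=(200,150,400,290) if n=="side" else (240,120,360,260)
        c=c["image"][b[1]:b[3],b[0]:b[2],::-1]; k=min(800//c.shape[1],600//c.shape[0]); cv2.imwrite(f"pics/{n}_{tag}.png",cv2.resize(c,None,fx=k,fy=k,interpolation=cv2.INTER_CUBIC))
E
python3 -c "
from h import *
look('9'); report(); print(lane(monitor.get_obs()['tool_pos'])*1000)"
```

```text
clock: 14.92
tool_pos: [0.4668, -0.0276, 0.0324]
orientation: [-139.1, 89.9, -130.5]
force: [0.7, 0.7, -0.3]
opening: 0.0007
t 15.03 tcp [ 0.4658 -0.0277  0.0326] tool x [-0.001 -0.001 -1.   ] yaw of tool y 98.58 j [ 2.090e+01  1.420e+01 -3.900e+01  1.000e-01 -3.680e+01 -1.024e+02] F [-0.7  0.2  0.1] open 0.0002
[[-111.75886658   -1.9386567 ]]
```

View pics/side_9.png

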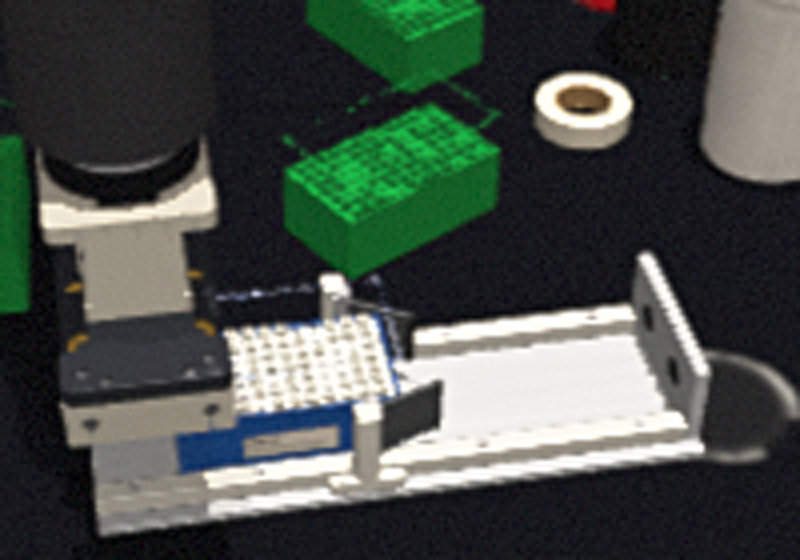

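View pics/top_9.png

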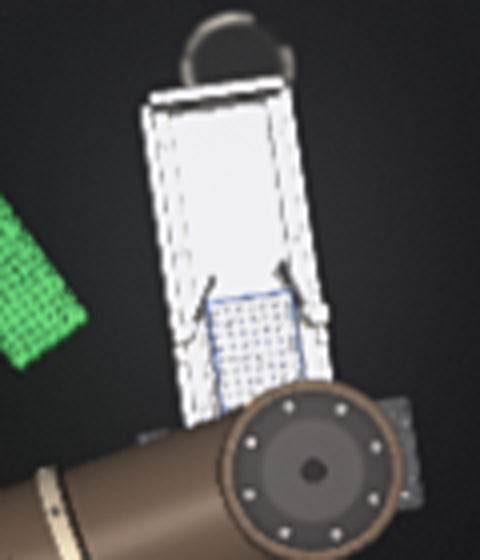

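```bash
python3 -m crank '[{"linear":[0.2,0.04,0],"rot":[0,-0.08,0],"hand":0},{"linear":[0.2,0.04,0],"rot":[0,-0.08,0],"hand":0},{"linear":[0.2,0.04,0],"rot":[0,-0.08,0],"hand":0},{"linear":[0.2,0.04,0],"rot":[0,-0.08,0],"hand":0},{"linear":[0.2,0.04,0],"rot":[0,-0.08,0],"hand":0}]'
python3 - <<'E'
from h import *
report([*world(.03,0),.032],98.7)
print("lane",lane(monitor.get_obs()["tool_pos"])*1000)
E
```

```text
clock: 15.65
tool_pos: [0.5195, -0.019, 0.032]
orientation: [-39.7, 89.1, -31.2]
force: [-6.8, -0.3, 4.5]
opening: 0.0003
t 15.65 tcp [ 0.5195 -0.019   0.032 ] tool x [ 0.013 -0.008 -1.   ] yaw of tool y 98.46 j [  20.1   18.1  -33.5    1.1  -37.9 -102.5] F [-6.8 -0.3  4.5] open 0.0003
linear units [1.44 0.25 0.  ]
turn deg about z 0.24 rows of 5deg 0.05
tilt fix rotvec units [0.09 0.15 0.  ]
lane [[-57.38125469  -1.51736028]]
```

```bash
python3 -m crank '[{"linear":[0.2,0.035,0],"rot":[0.09,0.1,0],"hand":0},{"linear":[0.2,0.035,0],"rot":[0,-0.02,0.05],"hand":0},{"linear":[0.2,0.035,0],"rot":[0,-0.02,0],"hand":0},{"linear":[0.2,0.035,0],"rot":[0,-0.02,0],"hand":0},{"linear":[0.2,0.035,0],"rot":[0,-0.02,0],"hand":0}]'
python3 - <<'E'
from h import *
report([*world(.0425,0),.032],98.7)
print("lane",lane(monitor.get_obs()["tool_pos"])*1000); look('10')
E
```

```text
clock: 16.27
tool_pos: [0.5794, -0.0099, 0.0316]
orientation: [-89.9, 89.7, -81.2]
force: [-6.0, -0.6, 5.4]
opening: 0.0001
t 16.27 tcp [ 0.5794 -0.0099  0.0316] tool x [ 0.001 -0.004 -1.   ] yaw of tool y 98.71 j [  18.5   23.   -24.9    0.4  -42.2 -100.1] F [-6.  -0.6  5.4] open 0.0001
linear units [0.64 0.13 0.01]
turn deg about z -0.01 rows of 5deg -0.0
tilt fix rotvec units [0.05 0.01 0.  ]
lane [[ 3.15412339 -1.57701933]]
```

View pics/side_10.png

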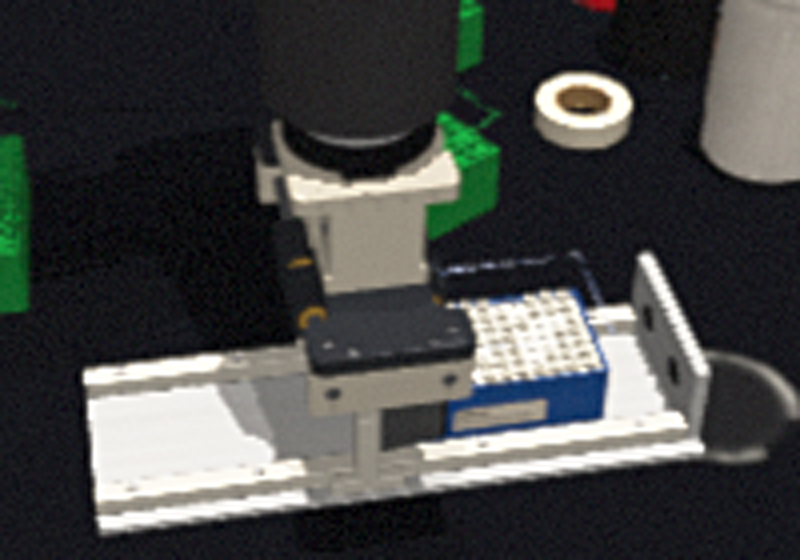

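View pics/top_10.png

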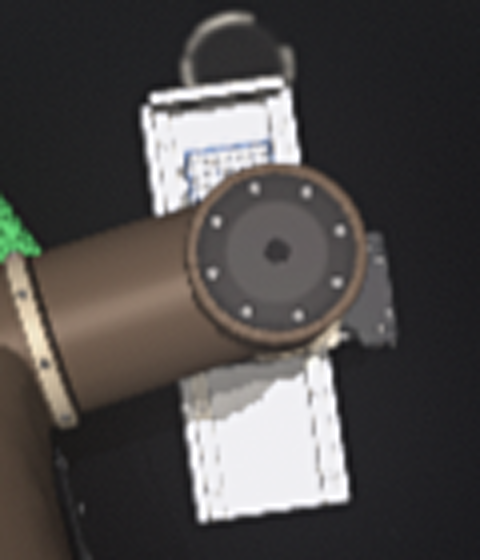

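```bash
python3 -m crank '[{"linear":[0.15,0.025,0],"rot":[0.03,-0.02,0],"hand":0},{"linear":[0.15,0.025,0],"rot":[0,-0.02,0],"hand":0},{"linear":[0.15,0.025,0],"rot":[0,-0.02,0],"hand":0}]'
python3 - <<'E'
from h import *
report([*world(.0425,0),.032],98.7)
print("lane",lane(monitor.get_obs()["tool_pos"])*1000)
E
python3 -m crank '[{"linear":[0.08,0.013,0],"rot":[0,-0.02,0],"hand":0}]'
```

```text
clock: 16.75
tool_pos: [0.6062, -0.0056, 0.0313]
orientation: [-45.1, 89.8, -36.4]
force: [-6.2, -0.7, 4.9]
opening: 0.0004
t 16.75 tcp [ 0.6062 -0.0056  0.0313] tool x [ 0.003 -0.003 -1.   ] yaw of tool y 98.71 j [ 18.   24.9 -21.5   0.3 -43.4 -99.6] F [-6.2 -0.7  4.9] open 0.0004
linear units [0.2  0.05 0.01]
turn deg about z -0.01 rows of 5deg -0.0
tilt fix rotvec units [0.03 0.04 0.  ]
lane [[30.36039978 -1.37364678]]
clock: 16.88
tool_pos: [0.6114, -0.0047, 0.0312]
orientation: [-35.9, 89.7, -27.2]
force: [-4.6, -1.3, 3.0]
opening: 0.0005
```

```bash
python3 -m crank '[{"linear":[0.06,0.01,0],"rot":[0,0,0],"hand":0}]';python3 -m crank '[{"linear":[0.06,0.01,0],"rot":[0,0,0],"hand":0}]';python3 -m crank '[{"linear":[0.06,0.01,0],"rot":[0,0,0],"hand":0}]'
```

```text
clock: 17.0
tool_pos: [0.615, -0.0042, 0.0312]
orientation: [-39.0, 89.7, -30.3]
force: [-4.0, -1.6, 2.9]
opening: 0.0003
clock: 17.12
tool_pos: [0.6185, -0.0036, 0.0312]
orientation: [-42.5, 89.7, -33.8]
force: [-4.6, -1.2, 2.6]
opening: 0.0004
clock: 17.25
tool_pos: [0.6192, -0.0036, 0.0309]
orientation: [-118.2, 89.8, -109.6]
force: [-21.0, 2.0, 17.0]
opening: 0.0003
```

```bash
python3 -m crank '[{"linear":[0.06,0.01,0],"rot":[0,0,0],"hand":0}]'; python3 -c "
from h import *
report(); look('11')"
```

```text
clock: 17.38
tool_pos: [0.6189, -0.0037, 0.0309]
orientation: [-157.3, 89.4, -148.7]
force: [-20.2, 1.3, 17.5]
opening: 0.0002
t 17.38 tcp [ 0.6189 -0.0037  0.0309] tool x [-0.008 -0.005 -1.   ] yaw of tool y 98.63 j [ 17.8  26.2 -19.2   0.2 -45.2 -99.3] F [-20.2   1.3  17.5] open 0.0002
```

View pics/side_11.png

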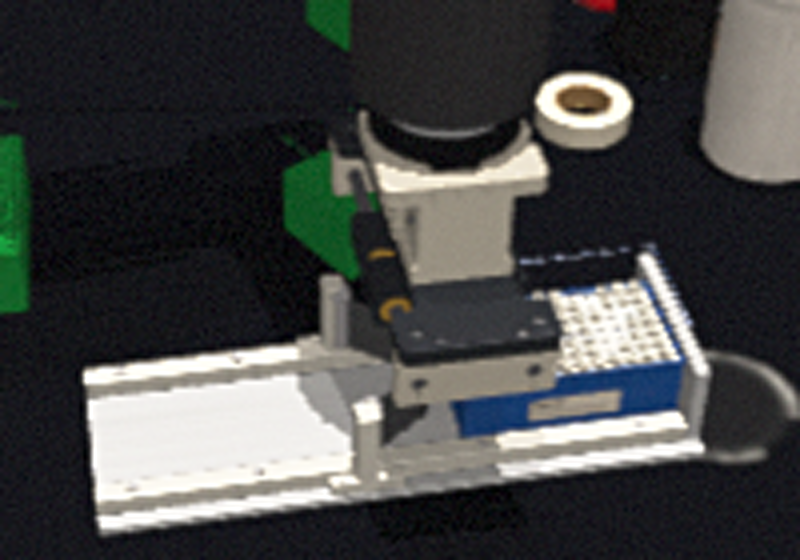

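```bash
python3 -m crank '[{"linear":[-0.04,-0.006,0],"rot":[0,0,0],"hand":0},{"linear":[0,0,0.2],"rot":[0,0,0],"hand":0},{"linear":[0,0,0.3],"rot":[0,0,0],"hand":0}]'; python3 -m crank '[{"linear":[0,0,0.4],"rot":[0,0,0],"hand":0},{"linear":[0,0,0.5],"rot":[0,0,0],"hand":0},{"linear":[0,0,0.5],"rot":[0,0,0],"hand":0},{"linear":[0,0,0.5],"rot":[0,0,0],"hand":0},{"linear":[-0.5,0,0.4],"rot":[0,0,0],"hand":0},{"linear":[-0.8,0,0],"rot":[0,0,0],"hand":0},{"linear":[-0.8,0,0],"rot":[0,0,0],"hand":0},{"linear":[-0.5,0.5,0],"rot":[0,0,0],"hand":0},{"linear":[0,0.8,0],"rot":[0,0,0],"hand":0},{"linear":[0,0.8,0],"rot":[0,0,0],"hand":0},{"linear":[0,0,0],"rot":[0,0,0],"hand":0}]'; python3 -c "
from h import *
report(); look('12')
for n in ('side','top'): cv2.imwrite(f'pics/{n}_full12.png',eyes.snapshot(n)['image'][:,:,::-1])"
```

```text
clock: 17.85
tool_pos: [0.6185, -0.0033, 0.0619]
orientation: [-148.5, 89.6, -139.8]
force: [-0.4, -0.4, -0.4]
opening: 0.0004
clock: 19.23
tool_pos: [0.4665, 0.1269, 0.226]
orientation: [4.1, 88.4, 12.8]
force: [0.8, -0.2, -0.0]
opening: 0.0001
t 19.23 tcp [0.4665 0.1269 0.226 ] tool x [ 0.026  0.006 -1.   ] yaw of tool y 98.69 j [  39.2    1.2  -24.2    0.8  -63.2 -120.8] F [ 0.8 -0.2 -0. ] open 0.0001
```

View pics/side_12.png

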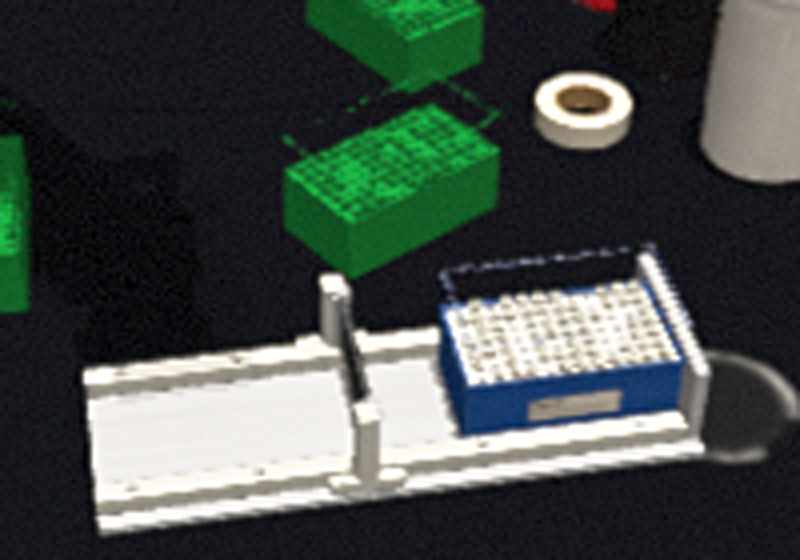

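View pics/top_12.png

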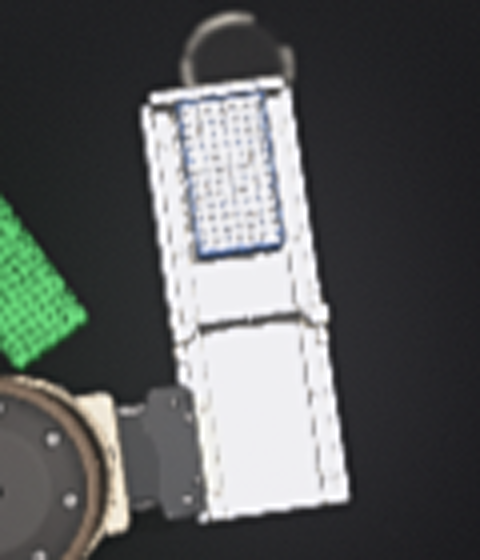

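View pics/side_full12.png

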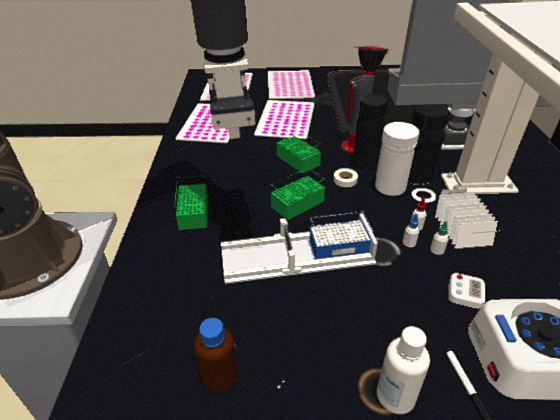

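```bash
python3 - <<'E'
from h import *
s=eyes.snapshot("side");t=eyes.snapshot("top")
print("rear/front near bottom",lane(plane(s,np.array([[463,434],[687,410]])/4+[200,150],.006))*1000)
print("rim corners top, z=.047: rearL,rearR,frontL,frontR",lane(plane(t,np.array([[197,254],[284,245],[177,101],[265,92]])/4+[240,120],.047))*1000)
a=cv2.imread("pics/side0.png")[:,:,::-1].astype(int); d=abs(a-s["image"]).max(2)
print("bottle/tape diff",d[310:395,190:240].max(),d[165:190,330:360].max())
E
```

```text
rear/front near bottom [[ 56.34349329 -26.92324394]
 [180.58227321 -30.00790955]]
rim corners top, z=.047: rearL,rearR,frontL,frontR [[ 54.5972892   30.76378529]
 [ 52.22222065 -34.81897697]
 [171.86645489  29.34022576]
 [169.43428819 -37.47963364]]
bottle/tape diff 21 21
```

The box is home and the gate shut, but there may be a 1–2° skew, so I'll measure that more precisely.

```bash
python3 - <<'E'
from h import *
t=eyes.snapshot("top"); im=t["image"].astype(int); b=im[...,2]-im[...,0]
s=eyes.snapshot("side"); S=s["image"].astype(int); bs=(S[...,2]-S[...,0]).astype(float)
# top: rear edge of base (blue rim) per column
E=[]
for u in range(291,310):
    c=b[176:192,u].astype(float); w=np.clip(c-15,0,None)
    if w.sum()>0: E.append((u,176+(w*np.arange(len(c))).sum()/w.sum()))
L=lane(plane(t,E,.047)); c=np.polyfit(L[:,1],L[:,0],1); print("rear edge skew deg",-np.degrees(np.arctan(c[0])),"x",np.polyval(c,0)*1000,(L[:,0]-np.polyval(c,L[:,1])).std()*1000)
# right side edge (blue rim) per row
for rng,nm in(((303,313),"R"),((283,291),"L")):
    E=[]
    for v in range(148,178):
        x0=rng[0]-(178-v)*.15; lo=int(x0-3); c=b[v,lo:lo+14].astype(float); w=np.clip(c-15,0,None)
        if w.sum()>0:E.append((lo+(w*np.arange(14)).sum()/w.sum(),v))
    L=lane(plane(t,E,.047)); c=np.polyfit(L[:,0],L[:,1],1); print(nm,"side skew",np.degrees(np.arctan(c[0])),"y",np.polyval(c,.11)*1000,(L[:,1]-np.polyval(c,L[:,0])).std()*1000)
# side: near face bottom
E=[]
for u in range(319,368):
    c=bs[235:268,u]; i=np.nonzero(c>40)[0]
    if len(i): i=i[-1]; E.append((u,235+i+(c[i]-30)/(c[i]-c[i+1])))
L=lane(plane(s,E,.006)); c=np.polyfit(L[:,0],L[:,1],1); print("side cam skew",np.degrees(np.arctan(c[0])),"y",np.polyval(c,.11)*1000)
T=t; k=t["image"][135:200,270:325,::-1]; cv2.imwrite("pics/t13.png",cv2.resize(k,None,fx=9,fy=9,interpolation=cv2.INTER_NEAREST))
E
```

```text
rear edge skew deg 0.9392427345621098 x 55.61783494718335 0.9666860394527663
R side skew 0.28603300423413913 y -32.540561197403285 2.4207859538707908
L side skew 0.20380578004160832 y 29.701153009208195 0.6866473460959469
side cam skew -0.036627262104734826 y -27.07450142216078
```

View pics/t13.png

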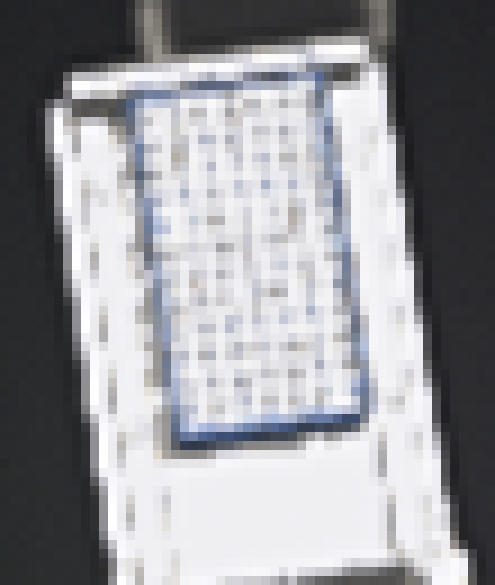

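```bash
python3 -m crank '[{"linear":[0,0,0],"rot":[0,0,0],"hand":0}]'; python3 -c "
from plant import ticket
print(ticket.close_job())"
```

```text
clock: 19.75
tool_pos: [0.4661, 0.1228, 0.2241]
orientation: [0.8, 88.6, 9.1]
force: [0.3, 0.6, 0.1]
opening: 0.0006
the job is handed in; nothing more can be done
None
```

I set the blue tip box upright and lengthwise in the front of the lane. With the fingers closed, I then pushed it through the gate to the back stop, lifted straight out behind it, and handed the job in at 19.75 s. No verdict was reported.

**Last checks**
- **Box home:** the push stopped at about 21 N with the fingertip 43.5 mm past the gate (42.5 mm expected). The rear end read 52 to 56 mm past the gate, against 52 mm given, and in the top view the front edge meets the stop.
- **Gate:** both leaves look shut across the lane in both views.
- **Bottle and tape:** the side view shows no change where they stand.
- **Robot:** clear of everything, with the force reading near zero.

**Readings that disagreed**
- **Side camera:** it put the front end 10 mm past the stop face, which cannot be, and the near side about 6 mm off its expected line. I trusted the top view and the contact instead.
- **Skew:** hand-picked corners suggested 1 to 2.5°. Finer fits gave 0 to 0.9°, so I left the box as it stood.
- **Set-down force:** the wrist force rose to about 47 N when I pressed the held box onto the lane floor. That is well under the 120 N wrist limit; the force went through the fingers and box, not the gripper's body.

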